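# Ready the decorating wheel's drive for its belt

### The arm

A 7-joint arm with a two-finger parallel gripper is mounted at the origin on the work surface. World frame = base frame: x ahead of the robot, y to its left, z up, the work surface at z = 0. Lengths are in m, angles in rad, forces in N, time in s.
With the tool pointing down it reaches from about 0.425 to 0.875 m from the base axis. Payload 4.7 kg.
Tool frame: the origin (TCP) lies between the finger pads; the fingertips stand 11 mm ahead of it and the grasp point (between the pads) lies 8 mm behind it (bot.nose_length is the distance from the TCP to the fingertips, in m); z points along the fingers, y is the line along which they close (so a half turn about z gives the same grasp; the last joint's range is limited). The gripper opens to 87 mm and grips with 3 to 60 N. Pads are 19 mm wide; open, the fingers measure 117 mm over their backs; the gripper's body (75 mm by 190 mm) begins 51 mm behind the grasp point.
Start: joints at [1.324, 0.321, -0.07, 1.45, 0.023, 1.371, -0.057], TCP at [0.168, -0.628, 0.213] pointing down, gripper open.
Joint ranges: [-2.86, 2.86], [-0.3, 2.09], [-1.38, 1.24], [0.06, 2.45], [-1.56, 4.7], [0.09, 2.05], [-2.69, 2.69]. Speed limits (rad/s): [2.57, 2.57, 3.14, 3.14, 3.14, 3.14, 3.14].

### API

Orientations are given as a unit quaternion [x, y, z, w].
In Python, from cell import bot gives the robot as it stands. The module is installed in compiled form; this text tells all that it offers.
- The arm moves only by the tool step_arm, never from a script. Its argument "moves" is a list of rows, each an object of numbers: "rx", "ry", "rz": the turn, a rotation vector about the tool's x, y, z in degrees; "dx", "dy", "dz": the shift along the tool's x, y, z in mm; "gripper": the finger opening in mm, from 0 to 87. In form: [{"rx": .., "ry": .., "rz": .., "dx": .., "dy": .., "dz": .., "gripper": ..}, ...]. A call has 1 to 12 rows; each row shifts and turns the commanded pose from where the row before left it, along the tool's axes as they then stand; what a row does not reach is not made up. A row lasts 1/8 s, in which the tool goes at most 62.5 mm and 10.7 degrees, less where a joint would pass 70% of its speed; a pose out of reach is approached as far as the arm can. A call with a gripper value outside its range is refused whole. The fingers move at their own pace and stop on an object; "squeeze" is the grip in N (left out, the last holds). Time passes only in rows, so rows that do not move let the fingers close. It gives the time, the measured TCP pose, the force, the opening and the grip force at its end, in the units of the state.
- bot.observe(): the state, without advancing time (a new reading comes with each control period).
- bot.camera(name): name is "scene" or "top"; returns a dict with "color" (400x640x3 uint8, red, green, blue), "K" (3x3 intrinsics, pixels), "k1" (the pictures are not rectified: a ray, as slopes to the right and down, at radius r is drawn at 1 + k1 r^2 times it, then the intrinsics apply), "position" and "orientation" of the camera in the world. Camera axes: x right, y down, z forward; pixel columns grow to the right and rows downward; lengths in m; the calibration is good to about 2 mm. A picture is of the moment at which its call begins. There is no depth.
- bot.job_done(): hands the job in; it is judged then, once.
The state is a dict: "time": time; "joints": joint angles; "qvel": joint speeds; "joint_torque": joint torques, N m; "eef_pos": TCP position; "tool_rot": TCP orientation; "ft_force": force on the tool from outside, world axes, zero at the start; "moment": the same for the moment, N m; "gripper_width": finger opening in m; "gripper_force": force on a finger pad.
Only numpy, scipy, OpenCV 4.12 (cv2) and the standard library are available. Lean on these libraries where they do the work, as an engineer would, in place of code of your own. Each camera call takes 0.05 s, during which the arm holds its last target. There are 200 camera calls.

### The job

The belt drive of the decorating wheel is open for service: slide the tall steel spacer sleeve down over the bare upright shaft until it is fully seated and let go of it. Then swing the sprung tensioner arm back past its click, towards its stop pin, and keep holding it there so that the belt can be put on: it springs back if let go, so finish while the gripper is still holding it. Leave the low collar, the brush pot, the bowl and the screwdriver where they are.

Things in the scene. Friction and masses are not known exactly. Their poses are not given: they have to be found in the camera images.
- drive: Belt drive fixed to the table: dark steel plate 260 (x) by 300 (y) by 12 mm; origin under its centre, z up. In its axes: bare upright shaft at (-60, +100) mm; fixed aluminium pulley, 100 mm across, 51 mm high, at (-60, -80); tensioner pivot at (+60, -70); stop pin at (+95, -25); small dark block 38 mm high with the click's plunger at (+50, -135). Its place and yaw vary.
- shaft_seat (a point): Point on the axis of the upright shaft where the centre of the sleeve lies when fully seated, 35 mm above the table. The shaft is 20 mm across, with a tapered top (10 mm across at the tip) 81 mm above the table; it stands on a round shoulder 36 mm across whose top, 18 mm above the table, is the seat.
- sleeve_mid (a point): Centre (half-way up) of the loose spacer sleeve: plain steel tube, outside 40 mm, bore 24 mm, 34 mm tall, about 0.12 kg, standing upright on the table to the left or the right of the drive; z is its axis. It is the same either way up.
- roller_mid (a point): Centre of the tensioner arm's white plastic roller: upright cylinder 24 mm across, from 34 to 74 mm above the table (this point at 54 mm), fixed on the arm's end 100 mm from the pivot. The flat steel arm under it is 18 mm wide, 22 to 34 mm above the table. The roller is the place to grip or push the arm.
- pivot (a point): Point on the upright hinge axis of the tensioner arm, 28 mm above the table; same axes as drive. A coil spring here holds the arm at rest: moving the roller takes about 5 N at rest rising to 9 N at the stop. The click adds up to about 2 N from 0.37 to 0.50 rad and takes as much off from there to 0.63, where the tooth is clear.
- stop_pin (a point): Centre of the top of the stop pin, an upright steel pin 10 mm across, 42 mm above the table; the arm comes up against it at joint value 0.75.
- tensioner (a joint): Tensioner arm angle, rad: 0 at rest, growing as it is swung back, clockwise from above, to 0.75 at the stop pin. At value q the roller lies from the pivot along (sin(q-0.35), cos(q-0.35)) in drive's x, y. The click, where a tooth on its tail rides over a sprung plunger, peaks before 0.50; the arm is past it above 0.55. It does not latch: let go, the arm springs back to 0.
- collar: Bystander: low plain steel collar, outside 40 mm, bore 12 mm (too small for the shaft), 14 mm high; origin at the centre of its underside. Lies on the other side of the drive from the sleeve.
- brush_pot: Bystander: white ceramic pot 72 mm across and 95 mm high full of brushes, about 230 mm high in all; origin at the centre of its underside.
- bowl: Bystander: white bowl 120 mm across, 50 mm high; origin at the centre of its underside.
- screwdriver: Bystander: screwdriver about 200 mm long lying crosswise on the table beyond the drive (farther from the robot).
Not all that is in view belongs to the job. Of the things that look like the part that bears sleeve_mid, take the one that is farthest to the robot's left at the start.

How it is judged:
By the outcome, as a careful person would: the job done as asked, in the order asked, and still so for the second after the job is handed in, while the arm keeps its last pose, push and grip.
It also fails if it takes over 64 s, if anything falls off the work surface, if the arm or the gripper's body presses on something with over 40 N, if the wrist force passes 120 N, or if a joint passes its speed limit or range.

## Working session

There is one attempt and no reset: what is moved stays moved. The work goes in short steps, Python scripts to look and compute and a tool call to move; the robot and the scene stay as the last step left them, time stands still between calls to the robot, and variables do not carry over. Pictures are saved under pics/ and viewed, at most 10 in all, crops included, and the job is handed in when it is done.

Besides the shell and the picture viewer there is one more tool, called after "Request:" by a JSON object that holds its "api" and its "payload". step_arm: Moves the arm, as the interface text tells. Its arguments: {"type":"object","properties":{"moves":{"type":"array","items":{"type":"object","properties":{"rx":{"type":"number"},"ry":{"type":"number"},"rz":{"type":"number"},"dx":{"type":"number"},"dy":{"type":"number"},"dz":{"type":"number"},"gripper":{"type":"number"}}}},"squeeze":{"type":"number"}},"required":["moves"]}

```bash
mkdir -p pics; cat > h.py <<'E'
import numpy as np,cv2
from scipy.spatial.transform import Rotation as R
from cell import bot
def snap(n,f):
    c=bot.camera(n); cv2.imwrite(f'pics/{f}.png',c['color'][:,:,::-1]); np.save(f'pics/{f}.npy',{k:c[k] for k in('K','k1','position','orientation')},allow_pickle=True); return c
def load(f): return np.load(f'pics/{f}.npy',allow_pickle=True).item()
def ray(c,u,v):
    K=np.array(c['K']);d=np.array([(u-K[0,2])/K[0,0],(v-K[1,2])/K[1,1]]);s=d.copy()
    for _ in range(30): s=d/(1+c['k1']*(s@s))
    return np.array(c['position']),R.from_quat(c['orientation']).apply([*s,1])
def atz(c,u,v,z):
    p,d=ray(c,u,v);return p+d*(z-p[2])/d[2]
def proj(c,P):
    q=R.from_quat(c['orientation']).inv().apply(np.array(P)-c['position']);s=q[:2]/q[2];s=s*(1+c['k1']*(s@s));K=np.array(c['K']);return K[0,0]*s[0]+K[0,2],K[1,1]*s[1]+K[1,2]
def tri(a,ua,b,ub):
    p,d=ray(a,*ua);q,e=ray(b,*ub);d/=np.linalg.norm(d);e/=np.linalg.norm(e)
    t=np.linalg.lstsq(np.c_[d,-e],q-p,rcond=None)[0];A=p+t[0]*d;B=q+t[1]*e
    return (A+B)/2,np.linalg.norm(A-B)
E
python3 -c "
from h import *
for n in('scene','top'):
  c=snap(n,n+'0');print(n,c['position'],c['orientation'],c['K'],c['k1'])
print(bot.observe())"
```

```text
scene [ 1.06496816 -0.70650215  0.78402887] [ 0.87148679  0.26253011 -0.11088826 -0.39911467] [[376.85825764   0.         319.10904503]
 [  0.         376.85825764 201.25880952]
 [  0.           0.           1.        ]] -0.002953810638150612
top [0.47887909 0.00700288 1.24567611] [ 0.71184035 -0.69986139  0.04868763 -0.03326967] [[430.78452406   0.         320.62025769]
 [  0.         430.78452406 198.77713935]
 [  0.           0.           1.        ]] 0.009432140549297727
{'time': 0.1, 'joints': array([ 1.32407532,  0.32172972, -0.07009377,  1.45152729,  0.02264016,
        1.37081316, -0.05691033]), 'qvel': array([-1.02242394e-03, -3.28246052e-03,  1.79326564e-03,  1.58073977e-05,
       -6.30727424e-04, -4.81290407e-04, -1.95847258e-03]), 'joint_torque': array([ 3.39161488e-04, -4.92567623e+01, -4.05271836e-01, -3.13399887e+01,
       -6.42088917e-02,  3.94672109e-02,  5.43164208e-05]), 'eef_pos': array([ 0.16743147, -0.62754434,  0.21209634]), 'tool_rot': array([ 9.91506059e-01,  1.30057755e-01, -1.73814081e-04, -8.27378102e-04]), 'ft_force': array([-0.56683101,  0.18089381,  0.21859641]), 'moment': array([ 0.03046768,  0.03007059, -0.01378958]), 'gripper_force': 0.0, 'gripper_width': 0.0867740962918305}
```

View pics/scene0.png

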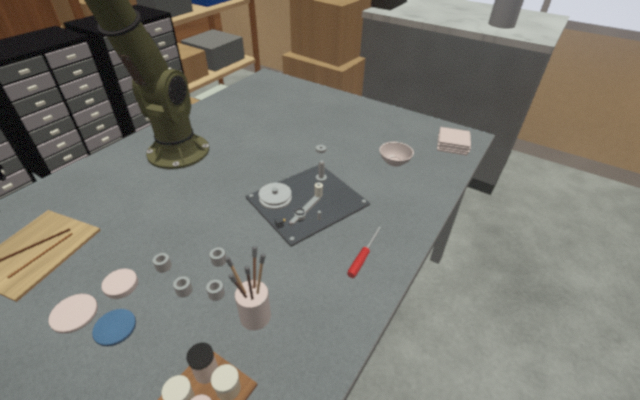

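View pics/top0.png

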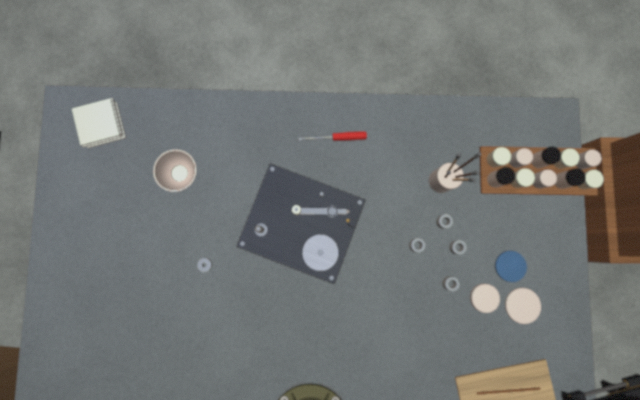

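The scene shows the drive at about (305,200), the brush pot at (253,300) and the collar at (321,148). There are four sleeve-like rings, seen in the top view at (418,245), (446,221), (459,247) and (452,284). The one farthest to the robot's left should be top (418,245), which is scene (218,256). I'll confirm it in a crop.

```bash
python3 -c "
from h import *
a=cv2.imread('pics/top0.png');b=cv2.imread('pics/scene0.png')
f=lambda i,x,y,w,h,s:cv2.resize(i[y:y+h,x:x+w],None,fx=s,fy=s,interpolation=cv2.INTER_CUBIC)
A=np.hstack([f(a,230,155,145,130,2.75)[:300],f(a,400,205,72,90,5.5)[:300]]) if 0 else None
o=np.zeros((600,800,3),np.uint8)
for (i,x,y,w,h,s,X,Y) in [(a,235,160,133,100,3,0,0),(a,400,205,80,75,4,400,0),(b,245,140,133,100,3,0,300),(b,150,240,80,75,4,400,300)]:
  t=f(i,x,y,w,h,s);o[Y:Y+t.shape[0],X:X+t.shape[1]]=t
cv2.imwrite('pics/crop0.png',o)
T=load('top0');S=load('scene0')
for p in [(418,245),(446,221),(459,247),(452,284),(204,265)]:
  w=atz(T,*p,.034 if p[0]>300 else .014);print(p,w,proj(S,w))
"
```

```text
(418, 245) [ 0.49452768 -0.29408956  0.034     ] (np.float64(217.86521536453517), np.float64(251.24157235143545))
(446, 221) [ 0.5634235  -0.37445436  0.034     ] (np.float64(214.79743112926099), np.float64(284.3177986867015))
(459, 247) [ 0.49083219 -0.40985189  0.034     ] (np.float64(182.51818276806767), np.float64(280.58305805736126))
(452, 284) [ 0.38811151 -0.38793533  0.034     ] (np.float64(161.5255225146917), np.float64(256.66550854366255))
(204, 265) [0.42936631 0.30590623 0.014     ] (np.float64(321.24541849152047), np.float64(146.52164472205465))
```

View pics/crop0.png

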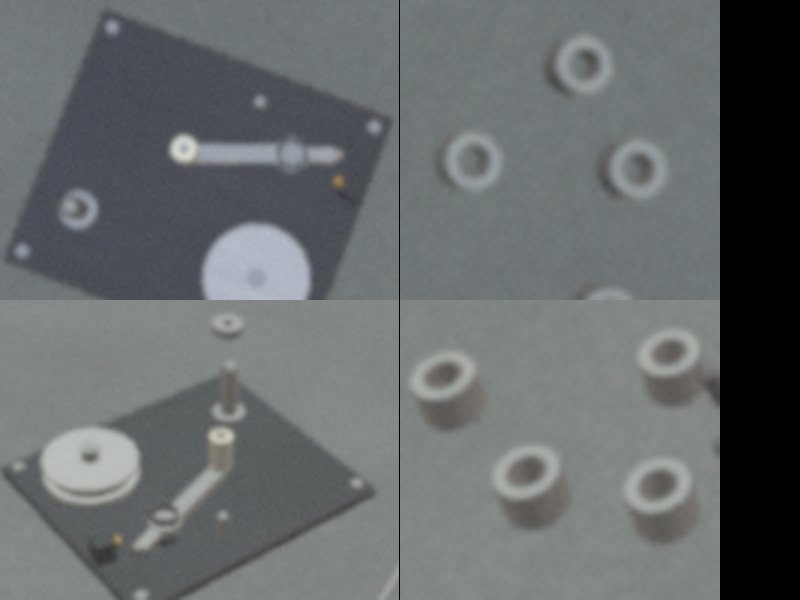

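Top (418,245), scene (217.5,253), is the leftmost of four alike open-bored tubes, so it fits the description. The crop shows the shaft tip at top (258,229), the roller at (296,210), the pivot at (332,211) and the stop pin at (322,194).

```bash
cat > m.py <<'E'
from h import *
T=load('top0');S=load('scene0')
P={'sleeve':((418.2,244.9),(217.4,252.9)),'tip':((258.3,229),(321.7,161.8)),'shoulder':((261.3,230),(321.3,177)),'roller':((295.9,209.6),(318.6,185)),'pivot':((332,211),(300,211.7)),'pin':((321.7,193.7),(319.1,211.8)),'pulley':((320.6,252.3),(275.2,193.7))}
H={'sleeve':.034,'tip':.081,'shoulder':.018,'roller':.074,'pivot':.04,'pin':.042,'pulley':.051}
W={}
for k,(a,b) in P.items():
    w,e=tri(T,a,S,b);A=atz(T,*a,H[k]);W[k]=A;B=atz(S,*b,H[k]);print(k,w.round(4),'gap',e.round(4),'top@z',A[:2].round(4),'scene@z',B[:2].round(4));W[k]=(A+B)/2
D={'tip':(-60,100),'shoulder':(-60,100),'pulley':(-60,-80),'pivot':(60,-70),'pin':(95,-25)}
L=np.array([D[k] for k in D])/1000;Q=np.array([W[k][:2] for k in D])
lm,qm=L.mean(0),Q.mean(0);U,_,V=np.linalg.svd((L-lm).T@(Q-qm));Rm=(U@V).T;t=qm-Rm@lm
print('yaw',np.degrees(np.arctan2(Rm[1,0],Rm[0,0])),'t',t,np.linalg.det(Rm));print((Q-(L@Rm.T+t)).round(4))
for n,p in dict(shaft=(-.06,.1),pivot=(.06,-.07),**{f'roller{q}':(.06+.1*np.sin(q-.35),-.07+.1*np.cos(q-.35)) for q in(0,.35,.55,.68,.75)}).items(): print(n,(Rm@p+t).round(4))
E
python3 m.py
```

```text
sleeve [ 0.4945 -0.2961  0.0294] gap 0.0009 top@z [ 0.4948 -0.2947] scene@z [ 0.4976 -0.2989]
tip [0.5302 0.1499 0.0751] gap 0.0003 top@z [0.5299 0.1491] scene@z [0.5348 0.1429]
shoulder [0.5305 0.1489 0.0136] gap 0.0009 top@z [0.5299 0.1482] scene@z [0.5338 0.1444]
roller [0.5847 0.0493 0.0695] gap 0.0009 top@z [0.5847 0.0494] scene@z [0.5874 0.0443]
pivot [ 0.5857 -0.0511  0.0363] gap 0.0005 top@z [ 0.5856 -0.0508] scene@z [ 0.5879 -0.0544]
pin [ 0.6337 -0.0215  0.0383] gap 0.0015 top@z [ 0.6338 -0.021 ] scene@z [ 0.6353 -0.0254]
pulley [ 0.4697 -0.0209  0.0294] gap 0.0003 top@z [ 0.47   -0.0203] scene@z [ 0.4866 -0.0406]
yaw -18.728926459553193 t [0.55588191 0.03087013] 0.9999999999999996
[[ 0.0012  0.0012]
 [ 0.0007  0.0015]
 [ 0.0049 -0.0048]
 [-0.0035  0.0021]
 [-0.0033  0.0001]]
shaft [0.5312 0.1448]
pivot [ 0.5902 -0.0547]
roller0 [0.5879 0.0453]
roller0.35 [0.6223 0.04  ]
roller0.55 [0.6405 0.0317]
roller0.68 [0.6513 0.0245]
roller0.75 [0.6567 0.02  ]
```

```bash
cat > g.py <<'E'
import sys
from h import *
def go(x,y,z):
    s=bot.observe();d=R.from_quat(s['tool_rot']).inv().apply(np.array([x,y,z])-s['eef_pos'])*1000
    print('pos',s['eef_pos'].round(4),'rpy',R.from_quat(s['tool_rot']).as_euler('xyz',degrees=True).round(2),'w',s['gripper_width'].round(4),'t',s['time'],'delta mm',d.round(1))
if __name__=='__main__': go(*map(float,sys.argv[1:4]))
E
python3 g.py .4945 -.2955 .1
```

```text
Traceback (most recent call last):
  File "g.py", line 6, in <module>
    if __name__=='__main__': go(*map(float,sys.argv[1:4]))
                             ~~^^^^^^^^^^^^^^^^^^^^^^^^^^^
  File "g.py", line 5, in go
    print('pos',s['eef_pos'].round(4),'rpy',R.from_quat(s['tool_rot']).as_euler('xyz',degrees=True).round(2),'w',s['gripper_width'].round(4),'t',s['time'],'delta mm',d.round(1))
                                                                                                                 ^^^^^^^^^^^^^^^^^^^^^^^^
AttributeError: 'float' object has no attribute 'round'
```

```bash
sed -i "s/s\['gripper_width'\].round(4)/round(s['gripper_width'],4)/" g.py; python3 g.py .4945 -.2955 .1
```

```text
pos [ 0.1674 -0.6275  0.2121] rpy [-1.799e+02  1.000e-02  1.495e+01] w 0.0868 t 0.1 delta mm [ 401.7 -236.3  112.4]
```

Request:
{"api": "step_arm", "payload": {"moves": [{"dx":40,"dy":-23.5},{"dx":50,"dy":-29.5},{"dx":50,"dy":-29.5},{"dx":50,"dy":-29.5},{"dx":50,"dy":-29.5},{"dx":50,"dy":-29.5,"dz":20},{"dx":50,"dy":-29.5,"dz":40},{"dx":40,"dy":-23.5,"dz":40},{"dx":22,"dy":-12.5,"dz":12},{}]}}

```text
validation failed for argument at $.mo...
```

```bash
python3 -c "
from h import *
S=snap('scene','s1');T=snap('top','t1')
o=np.zeros((300,800,3),np.uint8)
def put(c,P,X):
  u,v=map(int,proj(c,P));i=c['color'][max(v-37,0):,max(u-50,0):][:75,:100,::-1];o[:,X:X+400]=cv2.resize(i,(400,300),interpolation=cv2.INTER_CUBIC);print(u-50,v-37)
put(T,[.4945,-.2955,.034],0);put(S,[.4945,-.2955,.05],400)
cv2.imwrite('pics/c1.png',o)
";python3 g.py .4945 -.2955 .019
```

```text
368 208
166 210
pos [ 0.1675 -0.6277  0.2124] rpy [-179.93    0.     14.94] w 0.0867 t 0.2 delta mm [ 401.6 -236.4  193.6]
```

View pics/c1.png

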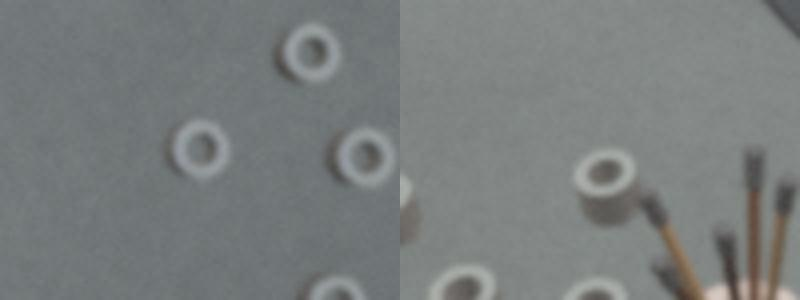

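The move was refused, probably because of the empty row, so the picture only shows the sleeve unmoved. I'll resend it without that row.

Request:
{"api": "step_arm", "payload": {"moves": [{"dx":40,"dy":-23.5,"dz":0},{"dx":50,"dy":-29.5,"dz":0},{"dx":50,"dy":-29.5,"dz":0},{"dx":50,"dy":-29.5,"dz":0},{"dx":50,"dy":-29.5,"dz":0},{"dx":50,"dy":-29.5,"dz":20},{"dx":50,"dy":-29.5,"dz":40},{"dx":40,"dy":-23.5,"dz":40},{"dx":22,"dy":-12.5,"dz":12},{"dx":0,"dy":0,"dz":0}]}}

```text
validation failed for argument at $.mo...
```

```bash
python3 -c "
from h import *
S=snap('scene','s1');T=snap('top','t1')
o=np.zeros((300,800,3),np.uint8)
def put(c,P,X):
  u,v=map(int,proj(c,P));i=c['color'][max(v-37,0):,max(u-50,0):][:75,:100,::-1];o[:,X:X+400]=cv2.resize(i,(400,300),interpolation=cv2.INTER_CUBIC);print(u-50,v-37)
put(T,[.4945,-.2955,.034],0);put(S,[.4945,-.2955,.05],400)
cv2.imwrite('pics/c1.png',o)
";python3 g.py .4945 -.2955 .019
```

```text
368 208
166 210
pos [ 0.1675 -0.6279  0.2127] rpy [-179.96    0.     14.95] w 0.0869 t 0.3 delta mm [ 401.7 -236.7  193.8]
```

View pics/c1.png

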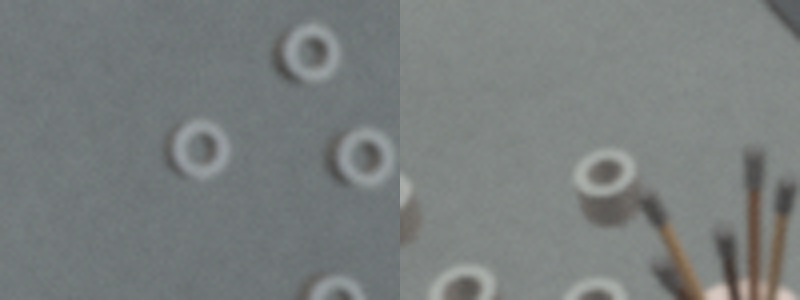

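It was refused again, so nothing has moved. I'll fill in every field, starting with a single row.

Request:
{"api": "step_arm", "payload": {"moves": [{"rx":0,"ry":0,"rz":0,"dx":40,"dy":-23.5,"dz":0,"gripper":87}]}}

```text
time: 0.42
eef_pos: [0.1962, -0.5969, 0.2124]
tool_rot: [0.992, 0.126, -0.001, 0.0]
ft_force: [0.8, -0.2, 0.3]
gripper_width: 0.0867
gripper_force: 0.0
```

Request:
{"api": "step_arm", "payload": {"moves": [{"rx":0,"ry":0,"rz":0,"dx":50,"dy":-29.5,"dz":0,"gripper":87},{"rx":0,"ry":0,"rz":0,"dx":50,"dy":-29.5,"dz":0,"gripper":87},{"rx":0,"ry":0,"rz":0,"dx":50,"dy":-29.5,"dz":0,"gripper":87},{"rx":0,"ry":0,"rz":0,"dx":50,"dy":-29.5,"dz":0,"gripper":87},{"rx":0,"ry":0,"rz":0,"dx":50,"dy":-29.5,"dz":20,"gripper":87},{"rx":0,"ry":0,"rz":0,"dx":45,"dy":-26.5,"dz":35,"gripper":87},{"rx":0,"ry":0,"rz":0,"dx":40,"dy":-23.5,"dz":40,"gripper":87},{"rx":0,"ry":0,"rz":0,"dx":20,"dy":-12,"dz":15,"gripper":87},{"rx":0,"ry":0,"rz":0,"dx":0,"dy":0,"dz":0,"gripper":87}]}}

```text
time: 1.55
eef_pos: [0.4893, -0.2986, 0.1019]
tool_rot: [0.991, 0.132, -0.001, -0.001]
ft_force: [0.1, -0.3, 0.2]
gripper_width: 0.0867
gripper_force: 0.0
```

```bash
python3 g.py .4945 -.2955 .019
```

```text
pos [ 0.4893 -0.2986  0.1019] rpy [-1.7984e+02  7.0000e-02  1.5200e+01] w 0.0867 t 1.55 delta mm [ 5.9 -1.4 82.9]
```

Request:
{"api": "step_arm", "payload": {"moves": [{"rx":0,"ry":0,"rz":0,"dx":6,"dy":-1.5,"dz":20,"gripper":87},{"rx":0,"ry":0,"rz":0,"dx":0,"dy":0,"dz":30,"gripper":87},{"rx":0,"ry":0,"rz":0,"dx":0,"dy":0,"dz":25,"gripper":87},{"rx":0,"ry":0,"rz":0,"dx":0,"dy":0,"dz":8,"gripper":87},{"rx":0,"ry":0,"rz":0,"dx":0,"dy":0,"dz":0,"gripper":60},{"rx":0,"ry":0,"rz":0,"dx":0,"dy":0,"dz":0,"gripper":44},{"rx":0,"ry":0,"rz":0,"dx":0,"dy":0,"dz":0,"gripper":44}], "squeeze": 20}}

```text
time: 2.42
eef_pos: [0.495, -0.2989, 0.0214]
tool_rot: [0.992, 0.13, 0.001, 0.001]
ft_force: [-0.3, 0.3, 0.1]
gripper_width: 0.0646
gripper_force: 0.0
```

```bash
python3 -c "
from h import *
S=snap('scene','s2');T=snap('top','t2')
o=np.zeros((300,800,3),np.uint8)
def put(c,P,X):
  u,v=map(int,proj(c,P));i=c['color'][max(v-37,0):,max(u-50,0):][:75,:100,::-1];o[:,X:X+400]=cv2.resize(i,(400,300),interpolation=cv2.INTER_CUBIC);print(u-50,v-37)
put(T,[.4945,-.2955,.034],0);put(S,[.4945,-.2955,.05],400)
cv2.imwrite('pics/c2.png',o)
";python3 g.py .4945 -.2955 .019
```

```text
368 208
166 210
pos [ 0.4948 -0.2986  0.021 ] rpy [ 1.7993e+02 -4.0000e-02  1.4940e+01] w 0.0569 t 2.525 delta mm [ 0.5 -3.1  2. ]
```

View pics/c2.png

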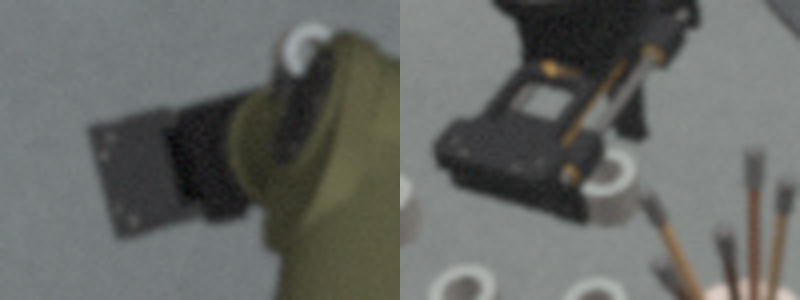

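```bash
python3 -c "
from h import *
S=load('s2');s=bot.observe();r=R.from_quat(s['tool_rot']);p=s['eef_pos']
for n,l in dict(tcp=(0,0,0),tipA=(0,.03,.011),tipB=(0,-.03,.011),bodyA=(.0375,.095,-.059),bodyB=(.0375,-.095,-.059),bodyC=(-.0375,.095,-.059)).items():
  u,v=proj(S,p+r.apply(l));print(n,(u-166)*4+400,(v-210)*4)
print(tri(S,(166+207/4,210+171/4),load('top0'),(418.2,244.9)))
"
```

```text
tcp 606.0162795340508 182.62338918980936
tipA 585.3465147565399 227.31524351290886
tipB 631.0498277466306 161.28193487245142
bodyA 564.3730115777653 249.92724507716548
bodyB 713.0428287809286 36.1784222695012
bodyC 452.57916620693936 217.1611038525716
(array([ 0.49484774, -0.2957231 ,  0.02981609]), np.float64(6.693869763978579e-05))
```

The sleeve lies between the fingers, with the far finger ending near (630,140) and the near one near (585,215) in the crop. I'll close and lift.

Request:
{"api": "step_arm", "payload": {"moves": [{"rx":0,"ry":0,"rz":0,"dx":0,"dy":0,"dz":0,"gripper":30},{"rx":0,"ry":0,"rz":0,"dx":0,"dy":0,"dz":0,"gripper":30},{"rx":0,"ry":0,"rz":0,"dx":0,"dy":0,"dz":0,"gripper":30},{"rx":0,"ry":0,"rz":0,"dx":0,"dy":0,"dz":0,"gripper":30}], "squeeze": 25}}

```text
time: 3.02
eef_pos: [0.4944, -0.2982, 0.0204]
tool_rot: [0.992, 0.13, -0.0, -0.0]
ft_force: [-0.9, 0.5, 2.4]
gripper_width: 0.0379
gripper_force: 25.0
```

```bash
python3 g.py .5305 .148 .15
```

```text
pos [ 0.4944 -0.2982  0.0204] rpy [-180.      0.     14.95] w 0.0379 t 3.025 delta mm [ 150.  -421.8 -129.6]
```

Request:
{"api": "step_arm", "payload": {"moves": [{"rx":0,"ry":0,"rz":0,"dx":0,"dy":0,"dz":-20,"gripper":30},{"rx":0,"ry":0,"rz":0,"dx":0,"dy":0,"dz":-45,"gripper":30},{"rx":0,"ry":0,"rz":0,"dx":10,"dy":-28,"dz":-45,"gripper":30},{"rx":0,"ry":0,"rz":0,"dx":17,"dy":-48,"dz":-20,"gripper":30},{"rx":0,"ry":0,"rz":0,"dx":18,"dy":-50,"dz":0,"gripper":30},{"rx":0,"ry":0,"rz":0,"dx":18,"dy":-50,"dz":0,"gripper":30},{"rx":0,"ry":0,"rz":0,"dx":18,"dy":-50,"dz":0,"gripper":30},{"rx":0,"ry":0,"rz":0,"dx":18,"dy":-50,"dz":0,"gripper":30},{"rx":0,"ry":0,"rz":0,"dx":18,"dy":-50,"dz":0,"gripper":30},{"rx":0,"ry":0,"rz":0,"dx":18,"dy":-50,"dz":0,"gripper":30},{"rx":0,"ry":0,"rz":0,"dx":12,"dy":-35,"dz":0,"gripper":30},{"rx":0,"ry":0,"rz":0,"dx":3,"dy":-10,"dz":0,"gripper":30}]}}

```text
time: 4.53
eef_pos: [0.5304, 0.1505, 0.1514]
tool_rot: [0.991, 0.132, 0.001, -0.0]
ft_force: [-1.1, -0.6, -0.8]
gripper_width: 0.0383
gripper_force: 25.0
```

```bash
python3 g.py .5305 .148 .12
```

```text
pos [0.5304 0.1505 0.1514] rpy [-1.7996e+02 -8.0000e-02  1.5220e+01] w 0.0383 t 4.525 delta mm [-0.6  2.5 31.4]
```

Request:
{"api": "step_arm", "payload": {"moves": [{"rx":0,"ry":0,"rz":0,"dx":-0.5,"dy":2.5,"dz":20,"gripper":30},{"rx":0,"ry":0,"rz":0,"dx":0,"dy":0,"dz":11,"gripper":30},{"rx":0,"ry":0,"rz":0,"dx":0,"dy":0,"dz":0,"gripper":30}]}}

```text
time: 4.9
eef_pos: [0.5303, 0.1433, 0.1185]
tool_rot: [0.992, 0.129, -0.001, 0.0]
ft_force: [0.6, 0.3, -1.7]
gripper_width: 0.0381
gripper_force: 25.0
```

```bash
python3 -c "
from h import *
S=snap('scene','s3');T=snap('top','t3')
o=np.zeros((480,800,3),np.uint8)
def put(c,P,X):
  u,v=map(int,proj(c,P));i=c['color'][max(v-30,0):,max(u-25,0):][:60,:50,::-1];o[:,X:X+400]=cv2.resize(i,(400,480),interpolation=cv2.INTER_CUBIC);print(u-25,v-30)
put(T,[.5305,.148,.09],0);put(S,[.5305,.148,.09],400)
cv2.imwrite('pics/c3.png',o)
";python3 g.py .5305 .148 .12
```

```text
233 198
296 128
pos [0.5312 0.144  0.1197] rpy [ 1.7998e+02 -2.0000e-02  1.4890e+01] w 0.0384 t 5.0 delta mm [ 0.3 -4.  -0.3]
```

View pics/c3.png

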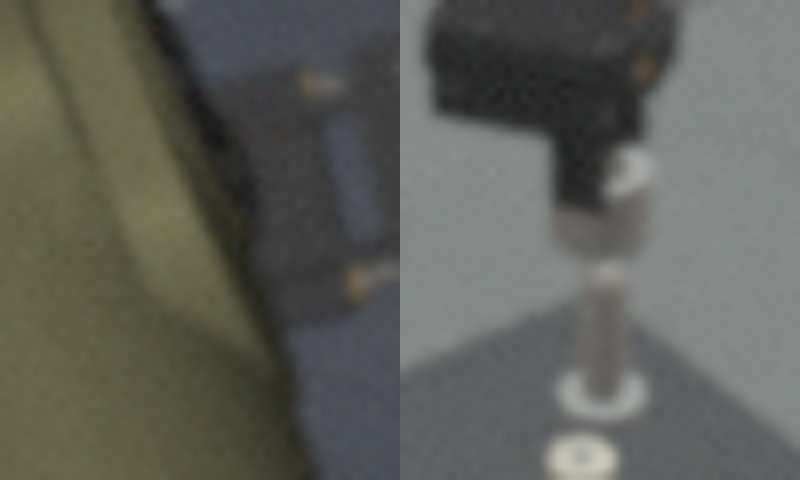

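The scene crop shows the held sleeve spanning x 552–652 with its bottom at y 262. The shaft tip is at about (607,268) and the shoulder spans 557–647 with its bottom at 420. I'll fit both in this one view.

```bash
cat > fit.py <<'E'
from h import *
from scipy.optimize import least_squares
S=load('s3');px=lambda X,Y:np.array([296+(X-400+.5)/8-.5,128+(Y+.5)/8-.5])
a=np.linspace(0,2*np.pi,72)
def ring(x,y,z,r): return np.array([proj(S,(x+r*np.cos(t),y+r*np.sin(t),z)) for t in a])
def fit(obs):  # obs: list (z,r,kind,val)
    f=lambda p:[{'l':lambda q:q[:,0].min(),'r':lambda q:q[:,0].max(),'b':lambda q:q[:,1].max(),'t':lambda q:q[:,1].min()}[k](ring(*p,z,r))-v for z,r,k,v in obs]
    s=least_squares(f,[.53,.146]);return s.x,(s.fun*8).round(1)
b=.1197-.0204
print('sleeve',fit([(b,.02,'l',px(552,0)[0]),(b,.02,'r',px(650,0)[0]),(b,.02,'b',px(0,262)[1]),(b+.034,.02,'r',px(654,0)[0]),(b+.034,.02,'t',px(0,145)[1])]))
print('shoulder',fit([(.018,.018,'l',px(557,0)[0]),(.018,.018,'r',px(648,0)[0]),(.018,.018,'t',px(0,370)[1]),(.018,.018,'b',px(0,421)[1])]))
print('tip',fit([(.081,.005,'t',px(0,261)[1]),(.07,.01,'l',px(583,0)[0]),(.07,.01,'r',px(629,0)[0])]))
E
python3 fit.py
```

```text
sleeve (array([0.53281069, 0.13942004]), array([-1. ,  1.2,  5.6, -0.2, -6.1]))
shoulder (array([0.5325398 , 0.14375888]), array([ 2.4, -2.4, -0.7,  0.7]))
tip (array([0.53172562, 0.14578254]), array([-0. , -1.6,  1.6]))
```

Request:
{"api": "step_arm", "payload": {"moves": [{"rx":0,"ry":0,"rz":0,"dx":0.8,"dy":-5,"dz":0,"gripper":30},{"rx":0,"ry":0,"rz":0,"dx":0,"dy":0,"dz":12,"gripper":30},{"rx":0,"ry":0,"rz":0,"dx":0,"dy":0,"dz":8,"gripper":30},{"rx":0,"ry":0,"rz":0,"dx":0,"dy":0,"dz":6,"gripper":30},{"rx":0,"ry":0,"rz":0,"dx":0,"dy":0,"dz":0,"gripper":30}]}}

```text
time: 5.62
eef_pos: [0.5298, 0.1494, 0.0924]
tool_rot: [0.992, 0.13, -0.001, 0.0]
ft_force: [0.3, 0.1, -0.4]
gripper_width: 0.0383
gripper_force: 25.0
```

Request:
{"api": "step_arm", "payload": {"moves": [{"rx":0,"ry":0,"rz":0,"dx":0,"dy":0,"dz":6,"gripper":30},{"rx":0,"ry":0,"rz":0,"dx":0,"dy":0,"dz":6,"gripper":30},{"rx":0,"ry":0,"rz":0,"dx":0,"dy":0,"dz":6,"gripper":30},{"rx":0,"ry":0,"rz":0,"dx":0,"dy":0,"dz":0,"gripper":30}]}}

```text
time: 6.12
eef_pos: [0.5298, 0.1495, 0.0745]
tool_rot: [0.992, 0.13, -0.001, 0.0]
ft_force: [0.4, -0.2, -1.3]
gripper_width: 0.0383
gripper_force: 25.0
```

```bash
python3 -c "
from h import *
s=bot.observe();print(s['eef_pos'],s['ft_force'],s['moment'])"
```

```text
[0.52983873 0.1494711  0.07451574] [ 0.41116382 -0.23896788 -1.32413005] [-0.02450668 -0.00932625 -0.00288022]
```

Request:
{"api": "step_arm", "payload": {"moves": [{"rx":0,"ry":0,"rz":0,"dx":0,"dy":0,"dz":10,"gripper":30},{"rx":0,"ry":0,"rz":0,"dx":0,"dy":0,"dz":10,"gripper":30},{"rx":0,"ry":0,"rz":0,"dx":0,"dy":0,"dz":8,"gripper":30},{"rx":0,"ry":0,"rz":0,"dx":0,"dy":0,"dz":5,"gripper":30},{"rx":0,"ry":0,"rz":0,"dx":0,"dy":0,"dz":2,"gripper":30},{"rx":0,"ry":0,"rz":0,"dx":0,"dy":0,"dz":0,"gripper":30}]}}

```text
time: 6.88
eef_pos: [0.5302, 0.1496, 0.0401]
tool_rot: [0.992, 0.13, -0.0, 0.0]
ft_force: [-0.2, -1.2, -1.8]
gripper_width: 0.0381
gripper_force: 25.0
```

Request:
{"api": "step_arm", "payload": {"moves": [{"rx":0,"ry":0,"rz":0,"dx":0,"dy":0,"dz":1.5,"gripper":30},{"rx":0,"ry":0,"rz":0,"dx":0,"dy":0,"dz":1.0,"gripper":30},{"rx":0,"ry":0,"rz":0,"dx":0,"dy":0,"dz":0,"gripper":30}]}}

```text
time: 7.25
eef_pos: [0.5306, 0.1496, 0.0384]
tool_rot: [0.992, 0.13, 0.0, 0.0]
ft_force: [-1.2, -0.7, 4.8]
gripper_width: 0.0383
gripper_force: 25.0
```

Contact came at TCP z 0.0384, exactly the seated height. Now I'll release and rise.

Request:
{"api": "step_arm", "payload": {"moves": [{"rx":0,"ry":0,"rz":0,"dx":0,"dy":0,"dz":0,"gripper":60},{"rx":0,"ry":0,"rz":0,"dx":0,"dy":0,"dz":0,"gripper":60},{"rx":0,"ry":0,"rz":0,"dx":0,"dy":0,"dz":0,"gripper":60},{"rx":0,"ry":0,"rz":0,"dx":0,"dy":0,"dz":-10,"gripper":60},{"rx":0,"ry":0,"rz":0,"dx":0,"dy":0,"dz":-30,"gripper":60},{"rx":0,"ry":0,"rz":0,"dx":0,"dy":0,"dz":-40,"gripper":60},{"rx":0,"ry":0,"rz":-10,"dx":0,"dy":0,"dz":-20,"gripper":60},{"rx":0,"ry":0,"rz":-10,"dx":0,"dy":0,"dz":0,"gripper":60},{"rx":0,"ry":0,"rz":-10,"dx":0,"dy":0,"dz":0,"gripper":60},{"rx":0,"ry":0,"rz":-10,"dx":0,"dy":0,"dz":0,"gripper":60},{"rx":0,"ry":0,"rz":-10,"dx":0,"dy":0,"dz":0,"gripper":60},{"rx":0,"ry":0,"rz":-10,"dx":0,"dy":0,"dz":0,"gripper":60}]}}

```text
time: 8.75
eef_pos: [0.5305, 0.1499, 0.1384]
tool_rot: [0.792, 0.611, 0.0, 0.0]
ft_force: [0.5, -0.0, -0.2]
gripper_width: 0.0601
gripper_force: 0.0
```

```bash
python3 g.py .5848 .0485 .11; python3 -c "
from h import *
s=bot.observe();r=R.from_quat(s['tool_rot']);print('y axis',r.apply([0,1,0]),s['joints'])
S=snap('scene','s4')
cv2.imwrite('pics/c4.png',cv2.resize(S['color'][130:250,240:380,::-1],None,fx=4,fy=4,interpolation=cv2.INTER_CUBIC))"
```

```text
pos [0.5305 0.1499 0.1384] rpy [ 1.7996e+02 -2.0000e-02  7.5280e+01] w 0.0601 t 8.75 delta mm [-84.3  78.2  28.5]
y axis [ 9.67197473e-01 -2.54024520e-01  7.69133421e-04] [ 0.4154359   0.25356707 -0.83895529  1.77244753  0.20158331  1.20379691
 -0.73722733]
```

View pics/c4.png

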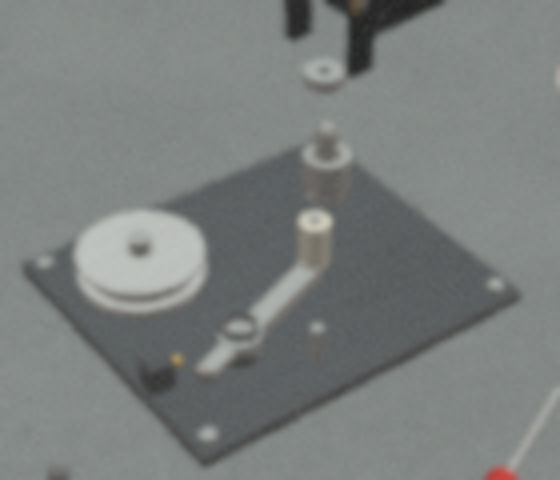

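The sleeve is seated on the shaft, at (327,170) in the crop, with the shaft tip above it. Next is the roller.

Request:
{"api": "step_arm", "payload": {"moves": [{"rx":0,"ry":0,"rz":0,"dx":-25,"dy":23,"dz":0,"gripper":60},{"rx":0,"ry":0,"rz":0,"dx":-34,"dy":32,"dz":10,"gripper":60},{"rx":0,"ry":0,"rz":0,"dx":-25,"dy":23,"dz":10,"gripper":60},{"rx":0,"ry":0,"rz":0,"dx":0,"dy":0,"dz":8,"gripper":60},{"rx":0,"ry":0,"rz":0,"dx":0,"dy":0,"dz":0,"gripper":60}]}}

```text
time: 9.43
eef_pos: [0.5831, 0.0493, 0.1094]
tool_rot: [0.794, 0.608, -0.0, -0.001]
ft_force: [-0.9, 0.4, -0.3]
gripper_width: 0.0603
gripper_force: 0.0
```

```bash
python3 g.py .5848 .049 .050; python3 -c "
from h import *
S=snap('scene','s5')
cv2.imwrite('pics/c5.png',cv2.resize(S['color'][120:240,240:380,::-1],None,fx=4,fy=4,interpolation=cv2.INTER_CUBIC))"
```

```text
pos [0.5831 0.0493 0.1094] rpy [-1.7991e+02 -3.0000e-02  7.4910e+01] w 0.0603 t 9.425 delta mm [ 0.2  1.8 59.4]
```

View pics/c5.png

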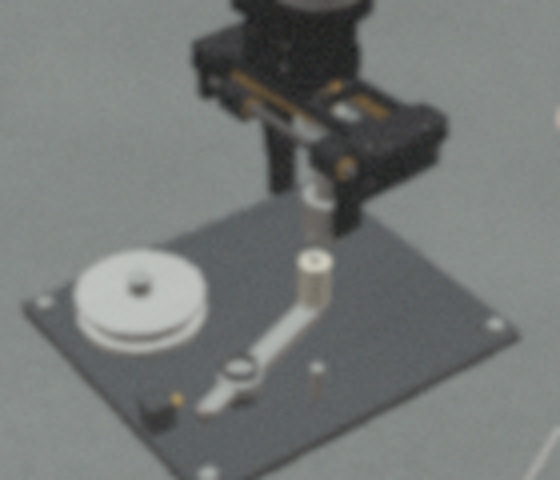

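The fingertips at (282,190) and (346,230) straddle the roller at (315,262), so I'll descend and grip.

Request:
{"api": "step_arm", "payload": {"moves": [{"rx":0,"ry":0,"rz":0,"dx":0,"dy":1.8,"dz":15,"gripper":60},{"rx":0,"ry":0,"rz":0,"dx":0,"dy":0,"dz":20,"gripper":60},{"rx":0,"ry":0,"rz":0,"dx":0,"dy":0,"dz":16,"gripper":60},{"rx":0,"ry":0,"rz":0,"dx":0,"dy":0,"dz":8,"gripper":60},{"rx":0,"ry":0,"rz":0,"dx":0,"dy":0,"dz":0,"gripper":15},{"rx":0,"ry":0,"rz":0,"dx":0,"dy":0,"dz":0,"gripper":15},{"rx":0,"ry":0,"rz":0,"dx":0,"dy":0,"dz":0,"gripper":15},{"rx":0,"ry":0,"rz":0,"dx":0,"dy":0,"dz":0,"gripper":15},{"rx":0,"ry":0,"rz":0,"dx":0,"dy":0,"dz":0,"gripper":15}], "squeeze": 25}}

```text
time: 10.6
eef_pos: [0.5864, 0.0477, 0.0511]
tool_rot: [0.794, 0.608, 0.001, 0.001]
ft_force: [0.2, -1.0, 0.3]
gripper_width: 0.023
gripper_force: 25.0
```

```bash
cat > arc.py <<'E'
from h import *
s=bot.observe();p=s['eef_pos'];r=R.from_quat(s['tool_rot']);print(p,s['ft_force'],s['gripper_width'],s['gripper_force'])
pv=np.array([.5858,-.051]);c=p[:2]-pv;print('rad',np.hypot(*c),'q',np.arctan2(c[0],c[1])+.01)
y=r.apply([0,1,0]);print('tool y ang',np.degrees(np.arctan2(y[1],y[0])))
# rows: constant radius, rotating 'rz' deg each
n=8;tot=.68-(np.arctan2(c[0],c[1])+.01);rz=3.0;cur=p[:2].copy();rr=r
for i in range(n):
    a=np.arctan2(c[0],c[1])+tot*(i+1)/n;t=pv+np.hypot(*c)*np.array([np.sin(a),np.cos(a)])
    d=rr.inv().apply([*(t-cur),0])*1000;print(i,d[:2].round(1),t.round(4));cur=t;rr=rr*R.from_rotvec([0,0,np.radians(rz)])
E
python3 arc.py
```

```text
[0.58636589 0.04766221 0.05113006] [ 0.24784221 -0.98194703  0.28976258] 0.023004850401993782 25.00063955783844
rad 0.09866383566376534 q 0.01573560744470733
tool y ang -15.070888547932931
0 [1.8 8. ] [0.5945 0.0473]
1 [1.5 8.1] [0.6027 0.0462]
2 [1.3 8.1] [0.6107 0.0445]
3 [1.  8.1] [0.6185 0.0421]
4 [0.8 8.2] [0.6261 0.0391]
5 [0.5 8.2] [0.6334 0.0354]
6 [0.3 8.2] [0.6404 0.0311]
7 [0.  8.2] [0.6471 0.0263]
```

Request:
{"api": "step_arm", "payload": {"moves": [{"rx":0,"ry":0,"rz":3,"dx":1.8,"dy":8,"dz":0,"gripper":15},{"rx":0,"ry":0,"rz":3,"dx":1.5,"dy":8,"dz":0,"gripper":15},{"rx":0,"ry":0,"rz":3,"dx":1.3,"dy":8,"dz":0,"gripper":15},{"rx":0,"ry":0,"rz":3,"dx":1,"dy":8,"dz":0,"gripper":15},{"rx":0,"ry":0,"rz":0,"dx":0,"dy":0,"dz":0,"gripper":15}], "squeeze": 30}}

```text
time: 11.22
eef_pos: [0.614, 0.0444, 0.0508]
tool_rot: [0.853, 0.522, -0.003, -0.003]
ft_force: [-8.9, 1.9, 8.3]
gripper_width: 0.0228
gripper_force: 30.0
```

```bash
sed -i 's/n=8/n=5/' arc.py; python3 arc.py
```

```text
[0.61400406 0.04440153 0.05075835] [-8.92662553  1.89526503  8.28225018] 0.022757453582910956 29.99637633562088
rad 0.09948327280092284 q 0.29744771954555804
tool y ang -27.092133492307703
0 [1.1 7.5] [0.6212 0.042 ]
1 [0.9 7.6] [0.6282 0.039 ]
2 [0.8 7.6] [0.635  0.0355]
3 [0.6 7.6] [0.6414 0.0315]
4 [0.4 7.6] [0.6476 0.027 ]
```

Request:
{"api": "step_arm", "payload": {"moves": [{"rx":0,"ry":0,"rz":3,"dx":1.1,"dy":7.5,"dz":0,"gripper":15},{"rx":0,"ry":0,"rz":3,"dx":0.9,"dy":7.5,"dz":0,"gripper":15},{"rx":0,"ry":0,"rz":3,"dx":0.8,"dy":7.5,"dz":0,"gripper":15},{"rx":0,"ry":0,"rz":3,"dx":0.6,"dy":7.5,"dz":0,"gripper":15},{"rx":0,"ry":0,"rz":3,"dx":0.4,"dy":7.5,"dz":0,"gripper":15},{"rx":0,"ry":0,"rz":0,"dx":0,"dy":0,"dz":0,"gripper":15}]}}

```text
time: 11.98
eef_pos: [0.6468, 0.0298, 0.0507]
tool_rot: [0.914, 0.407, -0.003, -0.004]
ft_force: [-10.8, 6.2, 7.3]
gripper_width: 0.0229
gripper_force: 30.0
```

```bash
sed -i 's/n=5/n=1/' arc.py; python3 arc.py; python3 -c "
from h import *
S=snap('scene','s6');T=snap('top','t6')
f=lambda i:cv2.resize(i[:,:,::-1],(400,343),interpolation=cv2.INTER_CUBIC)
cv2.imwrite('pics/c6.png',np.hstack([f(T['color'][150:270,235:375]),f(S['color'][130:250,240:380])]))"
```

```text
[0.64675076 0.02976115 0.0507053 ] [-10.76743508   6.21580662   7.33335195] 0.022904199619210378 29.970661103725433
rad 0.10117983156375869 q 0.656504880397885
tool y ang -42.01859103883785
0 [0.2 2.4] [0.6486 0.0283]
```

View pics/c6.png

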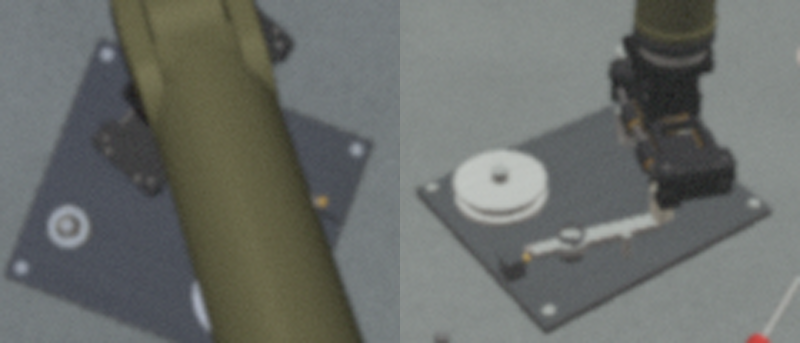

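The arm is held near the stop pin, with the pin at (628,237) beside the arm in the right crop. The estimated q is 0.66, past the click, and the sleeve is still seated. I'll hold a moment, check and hand in.

Request:
{"api": "step_arm", "payload": {"moves": [{"rx":0,"ry":0,"rz":0,"dx":0,"dy":1,"dz":0,"gripper":15},{"rx":0,"ry":0,"rz":0,"dx":0,"dy":0,"dz":0,"gripper":15},{"rx":0,"ry":0,"rz":0,"dx":0,"dy":0,"dz":0,"gripper":15},{"rx":0,"ry":0,"rz":0,"dx":0,"dy":0,"dz":0,"gripper":15}]}}

```text
time: 12.58
eef_pos: [0.6469, 0.0296, 0.0507]
tool_rot: [0.913, 0.407, -0.003, -0.004]
ft_force: [-11.0, 6.5, 7.0]
gripper_width: 0.023
gripper_force: 30.0
```

```bash
python3 arc.py|head -2; python3 -c "
from h import *
s=bot.observe()
if s['gripper_width']>.02 and s['eef_pos'][0]>.643: print(bot.job_done())"
```

```text
[0.64691652 0.02962179 0.05068795] [-11.01353882   6.51581327   6.99160415] 0.022950863875990275 29.97003525495529
rad 0.10116868462436017 q 0.6586424296543679
the job is handed in; nothing more can be done
None
```

The sleeve is seated on the shaft and released, and the gripper is holding the tensioner arm past its click at about 0.66 rad (estimated); the job was handed in at about 12.6 s, and no verdict came back.

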